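# Quick spin in the bench microcentrifuge

### The arm

A 6-joint arm with a two-finger parallel gripper is mounted at the origin on the work surface. World frame = base frame: x ahead of the robot, y to its left, z up, the work surface at z = 0. Lengths are in mm, angles in degrees, forces in N, time in s.
With the tool pointing down it reaches from about 350 to 925 mm from the base axis. Payload 6.4 kg.
Tool frame: the origin (TCP) lies on the mounting face of the last link; the fingertips stand 199 mm ahead of it and the grasp point (between the pads) lies ctrl.grip_depth ahead of it (ctrl.grip_depth is the distance from the TCP to the grasp point, in mm); z points along the fingers, y is the line along which they close (so a half turn about z gives the same grasp; the last joint's range is limited). The gripper opens to 94 mm and grips with 3 to 60 N. Pads are 16 mm wide; open, the fingers measure 119 mm over their backs; the gripper's body (75 mm by 177 mm) begins 78 mm behind the grasp point.
Start: joints at [-85.892, 14.043, 89.255, -0, 76.702, -9.975], TCP at [158.17, -630.474, 404.655] pointing down, gripper open.
Joint ranges: [-179.41, 179.41], [-58.25, 129.5], [7.25, 145.43], [-54.29, 234.29], [11.92, 165.04], [-157.13, 157.13]. Speed limits (degrees/s): [147.25, 147.25, 180, 180, 180, 180].

### API

Orientations are given as a 3x3 rotation matrix whose columns are the frame's x, y, z axes.
In Python, from workcell import ctrl, eyes gives the robot as it stands.
- The arm moves only by the tool send_rows, never from a script. Its argument "increments" is a list of rows, each a list of 7 numbers: the shift along the tool's x, y, z in mm, then the turn, a rotation vector about the tool's x, y, z in degrees, then the opening, from 0 (shut) to 1 (fully open). In form: [[x, y, z, ax, ay, az, fingers], ...]. A call has 1 to 12 rows; each row is the pose to reach, as a shift and turn from the pose commanded when the call began, along the tool's axes at that moment; what a row does not reach only later rows make up. A row lasts 1/8 s, in which the tool goes at most 62.5 mm and 10.7 degrees, less where a joint would pass 70% of its speed; a pose out of reach is approached as far as the arm can. A call with a gripper value outside its range is refused whole. The fingers move at their own pace and stop on an object; "grip_force" is the grip in N (left out, the last holds). Time passes only in rows, so rows that repeat a pose let the fingers close. It gives the time, the measured TCP pose, the force, the opening and the grip force at its end, in the units of the state.
- ctrl.get_obs(): the state, without advancing time (a new reading comes with each control period).
- eyes.read_camera(name): name is "scene" or "top" or "wrist"; returns a dict with "frame" (400x640x3 uint8, red, green, blue), "fx", "fy", "cx", "cy" (pixels), "k1" (the pictures are not rectified: a ray, as slopes to the right and down, at radius r is drawn at 1 + k1 r^2 times it, then the intrinsics apply), "R" (3x3) and "t" (3): a world point X has camera coordinates R X + t. Camera axes: x right, y down, z forward; pixel columns grow to the right and rows downward; lengths in mm; the calibration is good to about 2 mm. A picture is of the moment at which its call begins. There is no depth.
- ctrl.job_done(): hands the job in; it is judged then, once.
The state is a dict: "time_s": time; "q": joint angles; "dq": joint speeds; "tau": joint torques, N m; "eef_pos": TCP position; "eef_rot": TCP orientation; "wrist_force": force on the tool from outside, world axes, zero at the start; "moment": the same for the moment, N m; "width": finger opening in mm; "gripper_force": force on a finger pad.
Only numpy, scipy, OpenCV 4.12 (cv2) and the standard library are available. Lean on these libraries where they do the work, as an engineer would, in place of code of your own. Each camera call takes 0.05 s, during which the arm holds its last target. There are 200 camera calls.

### The job

Give the tubes in the bench centrifuge a quick spin, working with closed fingertips only: press the mains rocker at the left end of its sloping panel to on (upper half pressed in), then push the open lid down from outside until it is fully shut, then press the long bar-shaped pulse key at the right end of the panel all the way in, keep it down for at least three seconds, let it come up again and move clear. Do not press the two round keys, do not touch the inside of the lid, do not force the lid further back, and leave everything else on the bench where it stands.

Things in the scene. Friction and masses are not known exactly. Their poses are not given: they have to be found in the camera images.
- centrifuge: White microcentrifuge, 250 mm deep (x), 210 mm wide (y), 130 mm high to its deck, fixed. Origin: centre of its underside; x from front (control panel, operator side) to back (lid hinge), y to the operator's left, z up. Panel: front 75 mm of the top, sloping 20 degrees down to the front; its middle is at x -92, z 116 mm. Left to right: rocker, display, two round keys, pulse key.
- rocker (a joint): Mains rocker: 0 = off (upper half, the one towards the lid, stands proud; lower half in), 0.42 rad = on (upper half pressed in). Black paddle 30 mm long up the slope, 22 mm wide, pivoting about its middle on a left-right axis; stays where it is left. About 3 N on the end of the upper half turns it.
- rocker_center (a point): Middle of the rocker paddle, 5 mm off the panel surface; fixed to the centrifuge (axes parallel to the centrifuge's, not tilted).
- rocker_upper_end (a point): Top of the outer end of the rocker's upper half, 14.5 mm up the slope from the pivot; about 9 mm off the panel when off and 3 mm when on. Moves with the rocker; its z axis leaves the panel (tilted 20 degrees towards the operator) when the joint is 0.
- lid (a joint): Lid angle: 0 = fully shut (flat), growing as it opens; it starts at 1.05 to 1.3 rad with its front edge up, hinge at the back, stop at 1.5. The hinge is stiff: the lid stays at any angle and has to be pushed all the way; some 2 to 4 N near the front edge move it.
- lid_hinge (a point): Middle of the hinge axis, which runs along the centrifuge's y at its back (105 mm behind the origin, 135 mm high); axes as the centrifuge's.
- lid_edge (a point): Middle of the lid's front edge on its outside face. Its axes are the lid's: x from front edge to hinge, y left, z out of the outside face; it lies 165 mm in front of the hinge axis and 22 mm above it. The lid is a flat plate 177 x 208 mm, 26 mm thick; its inside is a grey liner with a black seal and steel latch tongue; shut, the outside face is level, 157 mm above the bench.
- pulse_key (a joint): Pulse key: 0 = up, 0.005 m = fully in, into the panel; springs back when let go. Needs about 1.2 N to start and 4 N to go fully in.
- pulse_key_top (a point): Centre of the top of the pulse key, a dark bar 46 mm long up the slope and 20 mm wide at the right end of the panel, standing 8 mm off the panel (3 mm when fully in). z axis out of the panel (tilted 20 degrees towards the operator), x up the slope, y left.
- start_key (a joint): Upper small round key (start, for timed runs): 0 = up, 0.005 m = in. Not to be pressed.
- start_key_top (a point): Centre of the top of the start key, 19 mm across, 8 mm off the panel, 44 mm left of the pulse key and 17 mm up the slope from its centre.
- stop_key (a joint): Lower small round key (stop): 0 = up, 0.005 m = in. Not to be pressed.
- stop_key_top (a point): Centre of the top of the stop key, 19 mm across, 8 mm off the panel, 34 mm down the slope from the start key.
- tube_rack: Loose pale plastic rack of microtubes, 110 x 68 x 48 mm, left of the centrifuge; origin at the centre of its underside.
- oil_bottle: Loose small amber dropper bottle with black cap, 30 mm across, 66 mm high, in front of the centrifuge; origin under its centre.
- marker_pen: Loose marker pen, 135 mm long, 12 mm thick, lying in front of the centrifuge; origin under its middle, x along it.
- petri_dish: Loose petri dish with lid, 91 mm across, 16 mm high, right of the centrifuge; origin under its centre.
- beaker: Loose empty glass beaker, 68 mm across, 90 mm high, right of the centrifuge; origin under its centre.
- slide_box: Loose brown slide box, 100 x 82 x 34 mm, farther right; origin under its centre.
- reagent_bottle: Loose white bottle with blue cap, 68 mm across, 159 mm high, farther left; origin under its centre.

How it is judged:
By the outcome, as a careful person would: the job done as asked, in the order asked, and still so for the second after the job is handed in, with the robot touching nothing.
It also fails if it takes over 61 s, if anything falls off the work surface, if the arm or the gripper's body presses on something with over 40 N, if the wrist force passes 120 N, or if a joint passes its speed limit or range.

## Working session

There is one attempt and no reset: what is moved stays moved. The work goes in short steps, Python scripts to look and compute and a tool call to move; the robot and the scene stay as the last step left them, time stands still between calls to the robot, and variables do not carry over. Pictures are saved under pics/ and viewed, at most 10 in all, crops included, and the job is handed in when it is done.

Besides the shell and the picture viewer there is one more tool, called after "Request:" in YAML: its name, and indented under it one key for each argument. send_rows: Moves the arm, as the interface text tells. Its arguments: {"type":"object","properties":{"increments":{"type":"array","items":{"type":"array","items":{"type":"number"}}},"grip_force":{"type":"number"}},"required":["increments"]}

```bash
ls; mkdir -p pics
python3 - <<'E'
from workcell import ctrl, eyes
import cv2, numpy as np
o=ctrl.get_obs(); print(o['time_s'],o['eef_pos'],np.round(o['eef_rot'],3),o['width'],ctrl.grip_depth)
for n in('scene','top'):
    c=eyes.read_camera(n); cv2.imwrite(f'pics/{n}0.png',c['frame'][:,:,::-1]); print(n,c['fx'],c['cx'],c['cy'],c['k1'],np.round(c['R'],3).tolist(),c['t'])
E
```

```text
pics
0.0 [ 158.14057379 -630.23550379  403.57905303] [[ 0.97   0.243 -0.   ]
 [ 0.243 -0.97   0.002]
 [ 0.    -0.002 -1.   ]] 93.90453299997145 180.4
scene 503.0248198266171 325.3171522907894 198.98809134573568 -0.05842816221929728 [[-0.772, 0.636, -0.0], [0.408, 0.495, -0.767], [-0.488, -0.592, -0.642]] [ 425.04453947 -142.84902363 1698.39178582]
top 513.521550745563 318.92996103343586 191.39980608195606 0.0069779065606618606 [[0.015, -1.0, 0.007], [-0.989, -0.016, -0.145], [0.145, -0.005, -0.989]] [  37.79771506  554.52707102 1278.68606944]
```

View pics/scene0.png

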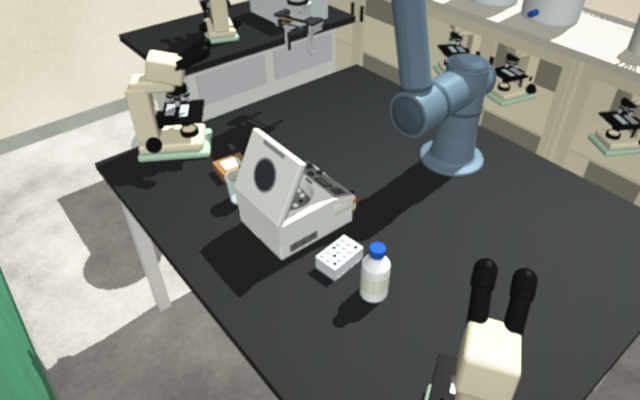

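View pics/top0.png

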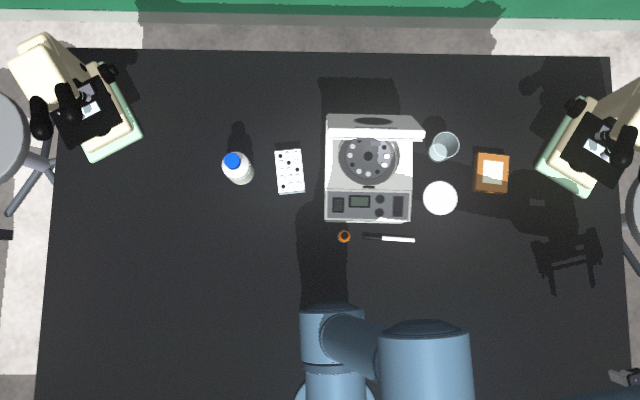

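The scene view shows the lid open at (275,175). In the top view the panel lies at (325–412, 190–222), with the rocker at about (337,205), the keys near (379,205) and the pulse key at about (398,206). The front faces the robot.

```bash
cat > h.py <<'E'
import numpy as np, cv2
from workcell import ctrl, eyes
def cam(n):
    return eyes.read_camera(n)
def ray(c,u,v):
    d=np.array([(u-c['cx'])/c['fx'],(v-c['cy'])/c['fy']]); s=d.copy()
    for _ in range(20): s=d/(1+c['k1']*(s@s))
    R=np.array(c['R']); t=np.array(c['t']); w=R.T@np.array([s[0],s[1],1]); return -R.T@t, w/np.linalg.norm(w)
def onz(c,u,v,z):
    o,w=ray(c,u,v); return o+w*(z-o[2])/w[2]
def tri(*a):
    A=np.zeros((3,3));b=np.zeros(3)
    for c,u,v in a:
        o,w=ray(c,u,v); P=np.eye(3)-np.outer(w,w); A+=P;b+=P@o
    X=np.linalg.solve(A,b); return X,[np.linalg.norm(np.cross(X-ray(*q)[0],ray(*q)[1])) for q in a]
def proj(c,X):
    p=np.array(c['R'])@X+np.array(c['t']); s=p[:2]/p[2]; s=s*(1+c['k1']*(s@s)); return np.array([s[0]*c['fx']+c['cx'],s[1]*c['fy']+c['cy']])
E
python3 - <<'E'
from h import *
c=cam('top'); f=c['frame'][:,:,::-1]
a=cv2.resize(f[105:255,290:430],None,fx=4,fy=4,interpolation=cv2.INTER_CUBIC)
c=cam('scene'); f=c['frame'][:,:,::-1]
b=cv2.resize(f[120:260,225:365],None,fx=4,fy=4,interpolation=cv2.INTER_CUBIC)[:,:]
b=cv2.copyMakeBorder(b,0,40,0,0,cv2.BORDER_CONSTANT)
im=np.hstack([a,b]); im=cv2.resize(im,None,fx=800/im.shape[1],fy=800/im.shape[1]); print(im.shape)
cv2.imwrite('pics/c1.png',cv2.resize(a,(560,600))); cv2.imwrite('pics/c2.png',b)
E
```

```text
(429, 800, 3)
```

View pics/c1.png

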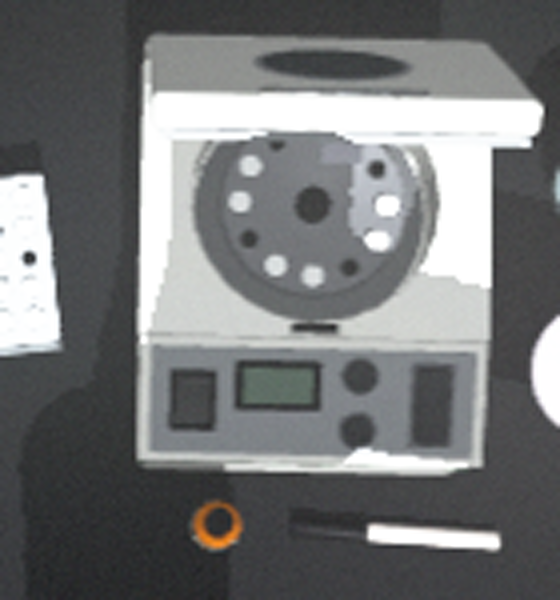

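View pics/c2.png

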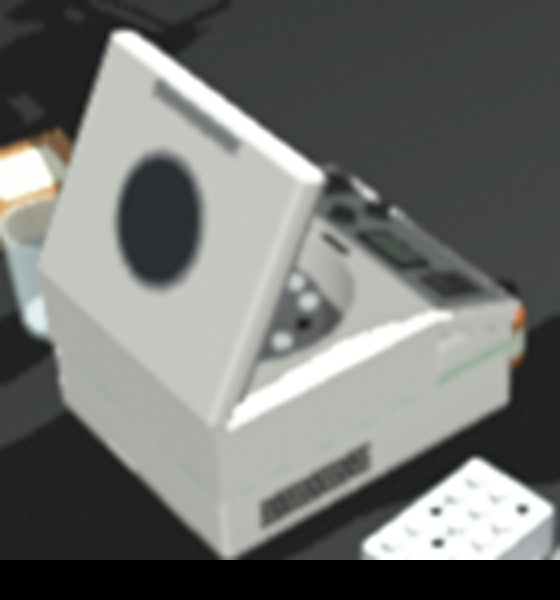

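The crops are 4x. In the top crop the rocker is at (193,400), the pulse key at (431,406), start at (360,376) and stop at (357,431). The outer front edge of the lid runs from (150,95) to (543,104). In the scene crop the rocker is at (452,283) and the outer lid edge runs from (112,40) to (303,188).

Run:
```python
from h import *
np.set_printoptions(precision=1,suppress=True)
T=cam('top');S=cam('scene')
ct=lambda u,v:(T,290+(u+.5)/4-.5,105+(v+.5)/4-.5)
cs=lambda u,v:(S,225+(u+.5)/4-.5,120+(v+.5)/4-.5)
# refine by dark mask on panel
g=cv2.resize(cv2.cvtColor(T['frame'],cv2.COLOR_RGB2GRAY)[105:255,290:430],None,fx=4,fy=4,interpolation=cv2.INTER_CUBIC)
m=np.zeros_like(g);m[345:458,155:475]=(g[345:458,155:475]<80)*255
n,l,st,ce=cv2.connectedComponentsWithStats(m)
for s,c in zip(st[1:],ce[1:]):
    if s[4]>200: print(s,c)
for nm,p,z in(('rocker',(193,400),121),('pulse',(431,406),123.5),('start',(360,376),129),('stop',(357,431),118),('cap',(218,524),66)): print(nm,onz(*ct(*p),z))
print('rocker tri',tri(ct(193,400),cs(452,283)))
print('display tri',tri(ct(279,386),cs(391,248)))
print('lid L',tri(ct(150,95),cs(303,188)));print('lid R',tri(ct(543,104),cs(112,40)))
print('deck front edge L/R',onz(*ct(140,345),130),onz(*ct(491,335),130)); print('back bottom L scene',onz(*cs(230,558),0))
```

```text
[ 235  361   86   50 1549] [277.  384.4]
[344 361  31  31 745] [359.8 376. ]
[ 413  367   38   79 2649] [431.5 405.8]
[ 170  370   46   61 2572] [192.5 399.6]
[342 415  32  32 777] [356.9 430.4]
rocker [510.7   0.9 121. ]
pulse [ 509.1 -141.6  123.5]
start [525.8 -98.4 129. ]
stop [493.9 -97.9 118. ]
cap [440.  -17.7  66. ]
rocker tri (array([510.2,   1.7, 117.4]), [np.float64(1.2692281446146605), np.float64(1.2692281446146512)])
display tri (array([519.9, -50.6, 120.8]), [np.float64(0.17444390521730194), np.float64(0.17444390521721143)])
lid L (array([654.1,  32.6, 282. ]), [np.float64(0.5164798730529714), np.float64(0.5164798730529371)])
lid R (array([ 651.9, -176.2,  282.5]), [np.float64(1.3452694726606844), np.float64(1.3452694726605468)])
deck front edge L/R [542.2  33.3 130. ] [ 551.7 -176.9  130. ]
back bottom L scene [716.8  20.7   0. ]
```

Request:
send_rows:
  increments:
    - [20,-21,-10,0,0,1,0]
    - [58,-61,-20,0,0,2,0]
    - [98,-103,-30,0,0,4,0]
    - [138,-146,-40,0,0,5,0]
    - [178,-189,-45,0,0,7,0]
    - [218,-232,-45,0,0,8,0]
    - [258,-274,-45,0,0,10,0]
    - [298,-317,-45,0,0,11,0]
    - [338,-360,-45,0,0,12,0]
    - [378,-402,-45,0,0,14,0]
    - [415,-442,-45,0,0,14.8,0]
    - [439,-467,-45,0,0,14.8,0]
  grip_force: 20

```text
time_s: 1.8
eef_pos: [470.9, -68.5, 449.8]
eef_rot: [[1.0, -0.01, 0.0], [-0.01, -1.0, -0.0], [0.0, 0.0, -1.0]]
wrist_force: [0.6, -0.7, -0.6]
width: 0.4
gripper_force: 0.0
```

Request:
send_rows:
  increments:
    - [0,0,0,0,0,0,0]
    - [0,0,0,0,0,0,0]

```text
time_s: 2.05
eef_pos: [470.1, -71.1, 449.6]
eef_rot: [[1.0, -0.013, -0.0], [-0.013, -1.0, -0.0], [-0.0, 0.0, -1.0]]
wrist_force: [-0.8, -0.4, -0.1]
width: 0.7
gripper_force: 0.0
```

Run:
```python
from h import *
o=ctrl.get_obs(); print(o['time_s'],o['eef_pos'],np.round(o['eef_rot'],4),o['width'],o['wrist_force'])
c=cam('wrist'); np.savez('w1.npz',**c); cv2.imwrite('pics/w1.png',c['frame'][:,:,::-1]); R=np.array(c['R']);print(-R.T@c['t'],R[2])
```

```text
2.05 [470.10557301 -71.12053083 449.60419572] [[ 9.999e-01 -1.280e-02 -3.000e-04]
 [-1.280e-02 -9.999e-01 -3.000e-04]
 [-3.000e-04  3.000e-04 -1.000e+00]] 0.7048267142503858 [-0.82966447 -0.41464483 -0.05942278]
[551.57543147 -73.08187049 429.24259661] [-0.27950413  0.00346061 -0.96013825]
```

View pics/w1.png

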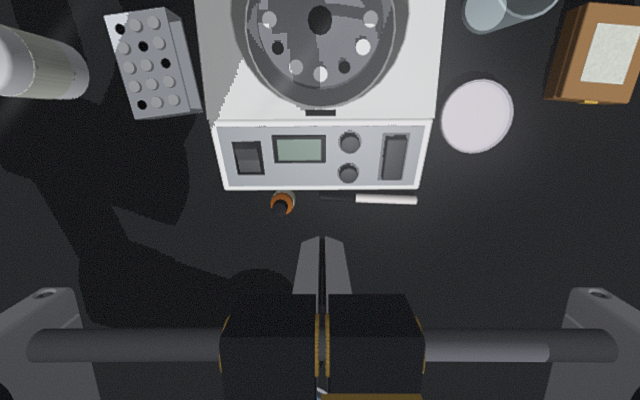

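The wrist view shows the rocker at (247,158), the pulse key at (395,157), start at (349,142) and stop at (348,172). The fingers are closed. I'll refine these with masks and triangulate them against the top view.

Run:
```python
from h import *
np.set_printoptions(precision=1,suppress=True)
W=dict(np.load('w1.npz')); T=cam('top'); 
g=cv2.resize(cv2.cvtColor(W['frame'],cv2.COLOR_RGB2GRAY)[100:200,205:445],None,fx=4,fy=4,interpolation=cv2.INTER_CUBIC)
m=(g<100).astype(np.uint8)*255; m[:100]=0
m[:, :60]=0;m[345:]=0
n,l,st,ce=cv2.connectedComponentsWithStats(m)
P=[]
for s,c in zip(st[1:],ce[1:]):
    if 300<s[4]<20000:
        u,v=205+(s[0]+s[2]/2)/4-.5,100+(s[1]+s[3]/2)/4-.5; P.append((u,v)); print(s,u,v)
tc={'rocker':(192.5,399.6),'pulse':(431.5,405.8),'start':(359.8,376),'stop':(356.9,430.4)}
guess={'rocker':(247,158),'pulse':(395,157),'start':(349,142),'stop':(348,172)}
for k,(u,v) in tc.items():
    p=min(P,key=lambda q:np.hypot(q[0]-guess[k][0],q[1]-guess[k][1]))
    X,e=tri((W,*p),(T,290+(u+.5)/4-.5,105+(v+.5)/4-.5)); z={'rocker':121,'pulse':123.5,'start':129,'stop':118}[k]
    print(k,p,'tri',X,e[0],'plane',onz(W,*p,z))
for p in((215,122),(432,119)):print('deckedge',onz(W,*p,130))
```

```text
[  858   100   102   245 17906] 431.75 155.125
[ 541  130   79   81 2254] 349.625 142.125
[ 703  139  107  180 9803] 393.625 156.75
[ 267  140  216  112 7933] 298.25 148.5
[  107   165   132   134 14561] 247.75 157.5
[ 534  254   78   78 3451] 347.75 172.75
[ 60 290  13  55 361] 221.125 178.875
rocker (np.float64(247.75), np.float64(157.5)) tri [511.3   1.1 117.9] 0.05471977721802004 plane [511.6   0.3 121. ]
pulse (np.float64(393.625), np.float64(156.75)) tri [ 510.  -143.4  118.1] 0.650453379158066 plane [ 510.9 -142.8  123.5]
start (np.float64(349.625), np.float64(142.125)) tri [525.9 -98.9 127.4] 0.4340381007767152 plane [526.  -99.2 129. ]
stop (np.float64(347.75), np.float64(172.75)) tri [494.4 -98.4 116.2] 0.37372822480684476 plane [494.7 -98.7 118. ]
deckedge [545.9  25.8 130. ]
deckedge [ 546.  -174.9  130. ]
```

Request:
send_rows:
  increments:
    - [15,-22,25,0,0,0,0]
    - [35,-52,60,0,0,0,0]
    - [49,-72.6,90,0,0,0,0]
    - [49,-72.6,110,0,0,0,0]
    - [49,-72.6,116,0,0,0,0]
    - [49,-72.6,119,0,0,0,0]
    - [49,-72.6,121,0,0,0,0]
    - [49,-72.6,123,0,0,0,0]
    - [49,-72.6,124.5,0,0,0,0]
    - [49,-72.6,126,0,0,0,0]
    - [49,-72.6,126,0,0,0,0]

```text
time_s: 3.52
eef_pos: [520.5, 1.3, 324.1]
eef_rot: [[1.0, -0.013, 0.001], [-0.013, -1.0, -0.0], [0.001, 0.0, -1.0]]
wrist_force: [2.1, 0.3, 3.4]
width: 0.5
gripper_force: 1.5
```

Request:
send_rows:
  increments:
    - [0,0,1,0,0,0,0]
    - [0,0,2,0,0,0,0]
    - [0,0,2,0,0,0,0]

```text
time_s: 3.9
eef_pos: [520.6, 1.3, 322.9]
eef_rot: [[1.0, -0.012, 0.001], [-0.012, -1.0, -0.0], [0.001, 0.0, -1.0]]
wrist_force: [-0.2, 0.7, 10.3]
width: 0.4
gripper_force: 4.9
```

Request:
send_rows:
  increments:
    - [0,0,1.5,0,0,0,0]
    - [0,0,1.5,0,0,0,0]

```text
time_s: 4.15
eef_pos: [520.7, 1.4, 322.6]
eef_rot: [[1.0, -0.012, 0.0], [-0.012, -1.0, -0.0], [0.0, 0.0, -1.0]]
wrist_force: [-3.5, 1.0, 17.2]
width: 0.6
gripper_force: 8.5
```

Request:
send_rows:
  increments:
    - [0,0,-8,0,0,0,0]
    - [-5,15,-45,0,0,0,0]
    - [-20,40,-85,0,0,0,0]
    - [-40,72,-120,0,0,0,0]
    - [-45,72,-130,0,0,0,0]
    - [-45,72,-130,0,0,0,0]

```text
time_s: 4.9
eef_pos: [474.1, -69.7, 449.4]
eef_rot: [[1.0, -0.013, -0.001], [-0.013, -1.0, 0.001], [-0.001, -0.001, -1.0]]
wrist_force: [0.6, 0.5, -0.1]
width: 0.3
gripper_force: 0.0
```

Run:
```python
from h import *
o=ctrl.get_obs(); print(o['time_s'],o['eef_pos'],o['wrist_force'])
c=cam('wrist'); W=dict(np.load('w1.npz')); 
s=cam('scene')['frame'][125:255,230:360]
k=lambda f:cv2.resize(f[110:200,205:290],(400,424),interpolation=cv2.INTER_CUBIC)
cv2.imwrite('pics/w2.png',np.hstack([k(W['frame']),k(c['frame'])])[:,:,::-1])
```

```text
4.9 [474.05907099 -69.70455054 449.38515889] [ 0.60336583  0.52301954 -0.10898278]
```

View pics/w2.png

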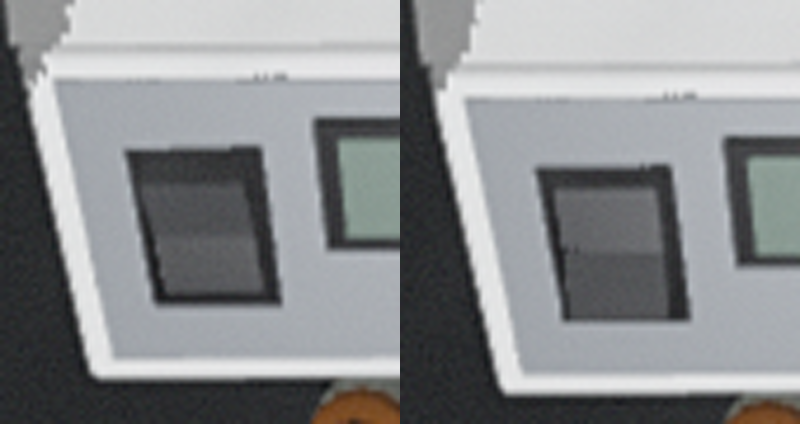

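The rocker has flipped: its lower end now stands proud and its upper half is in. Next I go over the lid to its outside.

Request:
send_rows:
  increments:
    - [5,0,-30,0,0,0,0]
    - [30,0,-70,0,0,0,0]
    - [75,0,-90,0,0,0,0]
    - [125,0,-90,0,0,0,0]
    - [175,0,-90,0,0,0,0]
    - [210,0,-90,0,0,0,0]
    - [226,0,-90,0,0,0,0]
    - [226,0,-70,0,0,0,0]
    - [226,0,-45,0,0,0,0]
    - [226,0,-28,0,0,0,0]
    - [226,0,-28,0,0,0,0]

```text
time_s: 6.38
eef_pos: [699.8, -72.6, 475.0]
eef_rot: [[1.0, -0.012, -0.005], [-0.012, -1.0, 0.001], [-0.005, -0.001, -1.0]]
wrist_force: [-0.0, 0.3, 0.1]
width: 0.5
gripper_force: 0.0
```

Run:
```python
from h import *
o=ctrl.get_obs(); print(o['time_s'],o['eef_pos'],o['wrist_force'])
c=cam('scene'); f=c['frame'][90:260,215:375,::-1]
cv2.imwrite('pics/s2.png',cv2.resize(f,None,fx=3.5,fy=3.5,interpolation=cv2.INTER_CUBIC))
```

```text
6.375 [699.76938795 -72.60697738 475.00113093] [-0.0291363   0.27719031  0.0890716 ]
```

View pics/s2.png

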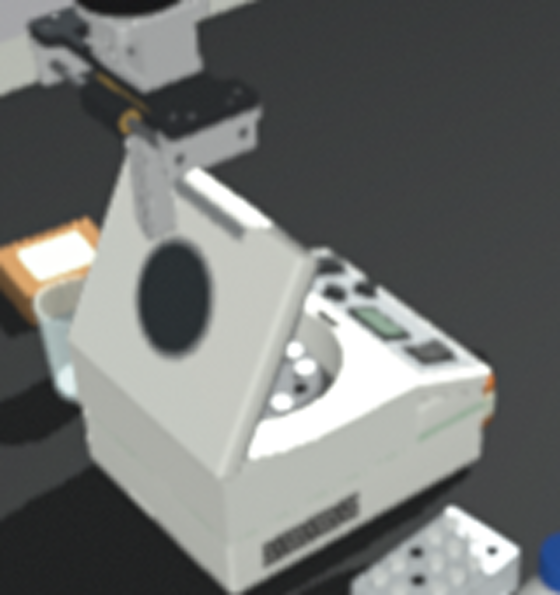

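Request:
send_rows:
  increments:
    - [-7,0,-1,0,0,0,0]
    - [-19,0,-2,0,0,0,0]
    - [-31,0,-2.5,0,0,0,0]
    - [-39,0,0,0,0,0,0]
    - [-45,0,3,0,0,0,0]
    - [-51,0,5.5,0,0,0,0]
    - [-57,0,8.5,0,0,0,0]
    - [-63,0,12,0,0,0,0]
    - [-63,0,12,0,0,0,0]

```text
time_s: 7.55
eef_pos: [636.9, -72.1, 465.4]
eef_rot: [[1.0, -0.013, -0.002], [-0.013, -1.0, 0.0], [-0.002, -0.0, -1.0]]
wrist_force: [0.8, -0.1, -0.5]
width: 0.5
gripper_force: 0.1
```

Run:
```python
from h import *
f=cam('scene')['frame'][90:260,215:375,::-1]; w=cam('wrist')['frame'][:,:,::-1]
a=cv2.resize(f,(400,425),interpolation=cv2.INTER_CUBIC); b=cv2.resize(w,(400,250)); b=cv2.copyMakeBorder(b,0,175,0,0,cv2.BORDER_CONSTANT)
cv2.imwrite('pics/s3.png',np.hstack([a,b]))
```

```text
(no output)
```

View pics/s3.png

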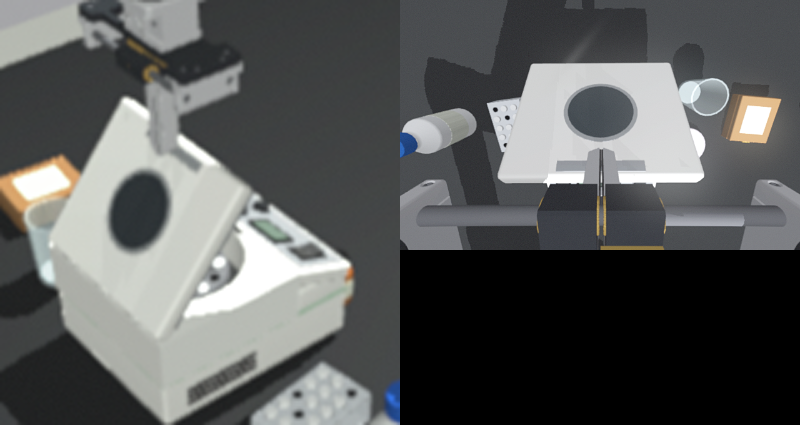

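The lid is now at about 50°, and the tip is on the outside face by the strip near the front edge. I'll continue along the arc.

Request:
send_rows:
  increments:
    - [-10,0,7.5,0,0,0,0]
    - [-20,0,16,0,0,0,0]
    - [-29,0,25,0,0,0,0]
    - [-37,0,35,0,0,0,0]
    - [-45,0,46,0,0,0,0]
    - [-51,0,57,0,0,0,0]
    - [-57,0,69,0,0,0,0]
    - [-60,0,76,0,0,0,0]
    - [-63,0,84,0,0,0,0]
    - [-65,0,91,0,0,0,0]

```text
time_s: 8.9
eef_pos: [572.2, -71.4, 374.7]
eef_rot: [[1.0, -0.013, -0.0], [-0.013, -1.0, 0.0], [-0.0, -0.0, -1.0]]
wrist_force: [-0.8, -0.5, 1.6]
width: 0.6
gripper_force: 0.6
```

Request:
send_rows:
  increments:
    - [-1,0,5,0,0,0,0]
    - [-2,0,9,0,0,0,0]
    - [-2,0,12,0,0,0,0]
    - [-2,0,14.5,0,0,0,0]
    - [-2,0,16,0,0,0,0]
    - [-2,0,16,0,0,0,0]

```text
time_s: 9.65
eef_pos: [570.4, -71.3, 359.0]
eef_rot: [[1.0, -0.013, 0.0], [-0.013, -1.0, 0.0], [0.0, -0.0, -1.0]]
wrist_force: [0.5, -0.3, 0.6]
width: 0.5
gripper_force: 0.0
```

Tip is at 160; keep pressing down.

Request:
send_rows:
  increments:
    - [0,0,1,0,0,0,0]
    - [0,0,2,0,0,0,0]
    - [0,0,3,0,0,0,0]
    - [0,0,4,0,0,0,0]
    - [0,0,4,0,0,0,0]

```text
time_s: 10.28
eef_pos: [570.4, -71.3, 356.4]
eef_rot: [[1.0, -0.012, -0.0], [-0.012, -1.0, -0.0], [-0.0, 0.0, -1.0]]
wrist_force: [-4.5, 0.6, 7.0]
width: 0.7
gripper_force: 3.6
```

Request:
send_rows:
  increments:
    - [0,0,1,0,0,0,0]
    - [0,0,2,0,0,0,0]
    - [0,0,2,0,0,0,0]

```text
time_s: 10.65
eef_pos: [570.5, -71.3, 356.2]
eef_rot: [[1.0, -0.012, -0.0], [-0.012, -1.0, -0.0], [-0.0, 0.0, -1.0]]
wrist_force: [-8.8, 2.2, 16.9]
width: 0.4
gripper_force: 8.1
```

Request:
send_rows:
  increments:
    - [0,0,1.5,0,0,0,0]
    - [0,0,1.5,0,0,0,0]

```text
time_s: 10.9
eef_pos: [570.6, -71.3, 356.2]
eef_rot: [[1.0, -0.012, -0.001], [-0.012, -1.0, -0.0], [-0.001, 0.0, -1.0]]
wrist_force: [-13.1, 3.0, 22.9]
width: 0.6
gripper_force: 11.5
```

The lid hit a hard stop at a tip height of 157 mm, so it is shut. Next I lift off and go above the pulse key.

Request:
send_rows:
  increments:
    - [0,0,-15,0,0,0,0]
    - [0,0,-40,0,0,0,0]
    - [-20,25,-48,0,0,0,0]
    - [-45,55,-48,0,0,0,0]
    - [-64.5,72.5,-40,0,0,0,0]
    - [-64.5,72.5,-15,0,0,0,0]
    - [-64.5,72.5,0,0,0,0,0]
    - [-64.5,72.5,0,0,0,0,0]

```text
time_s: 11.9
eef_pos: [504.8, -142.7, 350.3]
eef_rot: [[1.0, -0.012, -0.002], [-0.012, -1.0, 0.001], [-0.002, -0.001, -1.0]]
wrist_force: [0.0, -0.2, 0.4]
width: 0.1
gripper_force: 0.0
```

Run:
```python
from h import *
o=ctrl.get_obs(); print(o['time_s'],o['eef_pos'],o['wrist_force'])
f=cam('scene')['frame'][90:260,215:375,::-1]; w=cam('wrist')['frame'][:,:,::-1]
a=cv2.resize(f,(400,425),interpolation=cv2.INTER_CUBIC); b=cv2.resize(w,(400,250)); b=cv2.copyMakeBorder(b,0,175,0,0,cv2.BORDER_CONSTANT)
cv2.imwrite('pics/s4.png',np.hstack([a,b]))
```

```text
11.9 [ 504.76199862 -142.72770249  350.3114887 ] [ 1.92579199e-04 -2.27115940e-01  3.59172732e-01]
```

View pics/s4.png

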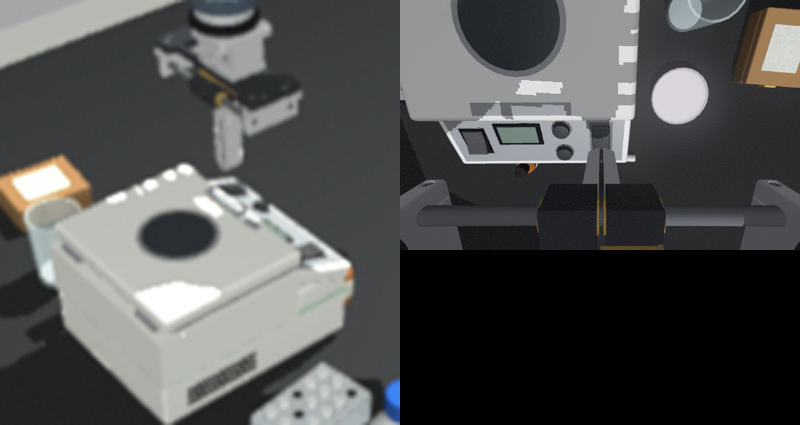

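The lid is flat and shut, the rocker is on, and the tip hangs over the pulse key at wrist crop (600,145). Now I press.

Request:
send_rows:
  increments:
    - [0,0,15,0,0,0,0]
    - [0,0,23,0,0,0,0]
    - [0,0,26,0,0,0,0]
    - [0,0,28,0,0,0,0]
    - [0,0,30,0,0,0,0]
    - [0,0,32,0,0,0,0]
    - [0,0,33,0,0,0,0]

```text
time_s: 12.88
eef_pos: [505.5, -143.2, 319.9]
eef_rot: [[1.0, -0.013, 0.002], [-0.013, -1.0, -0.001], [0.002, 0.0, -1.0]]
wrist_force: [-0.8, 3.3, 9.4]
width: 0.6
gripper_force: 4.6
```

Request:
send_rows:
  increments:
    - [0,0,1,0,0,0,0]
    - [0,0,1,0,0,0,0]

```text
time_s: 13.12
eef_pos: [505.6, -143.2, 319.8]
eef_rot: [[1.0, -0.012, 0.002], [-0.012, -1.0, -0.001], [0.002, 0.001, -1.0]]
wrist_force: [-2.5, 3.4, 11.4]
width: 0.3
gripper_force: 5.8
```

Request:
send_rows:
  increments:
    - [0,0,1,0,0,0,0]
    - [0,0,2,0,0,0,0]
    - [0,0,2,0,0,0,0]

```text
time_s: 13.5
eef_pos: [505.8, -143.2, 319.4]
eef_rot: [[1.0, -0.012, 0.002], [-0.012, -1.0, -0.001], [0.002, 0.001, -1.0]]
wrist_force: [-7.4, 5.4, 19.6]
width: 0.3
gripper_force: 10.7
```

Run:
```python
from h import *
o=ctrl.get_obs(); print(o['time_s'],o['eef_pos'],o['wrist_force'],o['moment'])
w=cam('wrist')['frame'][170:290,420:540,::-1]
cv2.imwrite('pics/s5.png',cv2.resize(cam('wrist')['frame'][170:270,390:550,::-1],(800,500),interpolation=cv2.INTER_CUBIC))
```

```text
13.5 [ 505.8369372  -143.20331091  319.35231812] [-7.35531962  5.4391054  19.55620117] [1.06153641 1.11184824 0.035788  ]
```

View pics/s5.png

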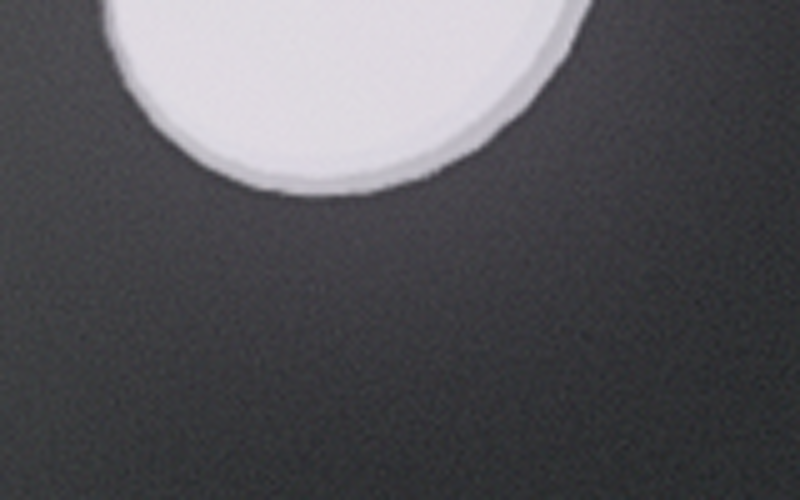

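That crop missed the key, but the force has risen to 20 N at a nearly constant height, so the key is at its stop. I'll hold it there for more than 3 s.

Request:
send_rows:
  increments:
    - [0,0,0,0,0,0,0]
    - [0,0,0,0,0,0,0]
    - [0,0,0,0,0,0,0]
    - [0,0,0,0,0,0,0]
    - [0,0,0,0,0,0,0]
    - [0,0,0,0,0,0,0]
    - [0,0,0,0,0,0,0]
    - [0,0,0,0,0,0,0]
    - [0,0,0,0,0,0,0]
    - [0,0,0,0,0,0,0]
    - [0,0,0,0,0,0,0]
    - [0,0,0,0,0,0,0]

```text
time_s: 15.1
eef_pos: [505.8, -143.2, 319.3]
eef_rot: [[1.0, -0.012, 0.002], [-0.012, -1.0, -0.001], [0.002, 0.001, -1.0]]
wrist_force: [-5.6, 5.5, 21.1]
width: 0.6
gripper_force: 10.6
```

Request:
send_rows:
  increments:
    - [0,0,0,0,0,0,0]
    - [0,0,0,0,0,0,0]
    - [0,0,0,0,0,0,0]
    - [0,0,0,0,0,0,0]
    - [0,0,0,0,0,0,0]
    - [0,0,0,0,0,0,0]
    - [0,0,0,0,0,0,0]
    - [0,0,0,0,0,0,0]
    - [0,0,0,0,0,0,0]
    - [0,0,0,0,0,0,0]
    - [0,0,0,0,0,0,0]
    - [0,0,0,0,0,0,0]

```text
time_s: 16.6
eef_pos: [505.8, -143.2, 319.3]
eef_rot: [[1.0, -0.012, 0.002], [-0.012, -1.0, -0.001], [0.002, 0.001, -1.0]]
wrist_force: [-7.2, 5.3, 20.5]
width: 0.4
gripper_force: 10.6
```

Request:
send_rows:
  increments:
    - [0,0,0,0,0,0,0]
    - [0,0,0,0,0,0,0]
    - [0,0,0,0,0,0,0]
    - [0,0,0,0,0,0,0]
    - [0,0,0,0,0,0,0]
    - [0,0,0,0,0,0,0]

```text
time_s: 17.35
eef_pos: [505.8, -143.2, 319.4]
eef_rot: [[1.0, -0.012, 0.002], [-0.012, -1.0, -0.001], [0.002, 0.001, -1.0]]
wrist_force: [-6.2, 5.0, 19.6]
width: 0.4
gripper_force: 10.6
```

Request:
send_rows:
  increments:
    - [0,0,-2,0,0,0,0]
    - [0,0,-2,0,0,0,0]

```text
time_s: 17.6
eef_pos: [505.5, -143.1, 319.7]
eef_rot: [[1.0, -0.012, 0.002], [-0.012, -1.0, -0.001], [0.002, 0.001, -1.0]]
wrist_force: [-2.5, 2.9, 11.8]
width: 0.4
gripper_force: 5.7
```

Request:
send_rows:
  increments:
    - [0,0,-2,0,0,0,0]
    - [0,0,-2,0,0,0,0]

```text
time_s: 17.85
eef_pos: [505.2, -143.1, 320.3]
eef_rot: [[1.0, -0.012, 0.002], [-0.012, -1.0, -0.001], [0.002, 0.001, -1.0]]
wrist_force: [0.8, 0.5, 3.5]
width: 0.5
gripper_force: 1.9
```

Request:
send_rows:
  increments:
    - [0,0,-1,0,0,0,0]
    - [0,0,-1,0,0,0,0]

```text
time_s: 18.1
eef_pos: [505.1, -143.1, 320.9]
eef_rot: [[1.0, -0.013, 0.001], [-0.013, -1.0, -0.0], [0.001, 0.0, -1.0]]
wrist_force: [0.7, 0.9, 4.3]
width: 0.3
gripper_force: 1.7
```

Request:
send_rows:
  increments:
    - [0,0,-1,0,0,0,0]
    - [0,0,-1,0,0,0,0]

```text
time_s: 18.35
eef_pos: [504.9, -143.1, 321.6]
eef_rot: [[1.0, -0.013, -0.0], [-0.013, -1.0, -0.0], [-0.0, 0.0, -1.0]]
wrist_force: [1.1, 0.8, 3.2]
width: 0.3
gripper_force: 1.5
```

Request:
send_rows:
  increments:
    - [0,0,-1,0,0,0,0]
    - [0,0,-1,0,0,0,0]

```text
time_s: 18.6
eef_pos: [504.8, -143.1, 322.5]
eef_rot: [[1.0, -0.013, -0.001], [-0.013, -1.0, -0.0], [-0.001, 0.0, -1.0]]
wrist_force: [0.2, -0.7, 2.1]
width: 0.4
gripper_force: 1.2
```

Request:
send_rows:
  increments:
    - [0,0,-1,0,0,0,0]
    - [0,0,-1,0,0,0,0]

```text
time_s: 18.85
eef_pos: [504.7, -143.0, 323.4]
eef_rot: [[1.0, -0.013, -0.001], [-0.013, -1.0, 0.0], [-0.001, -0.0, -1.0]]
wrist_force: [-0.8, -0.9, 1.9]
width: 0.3
gripper_force: 1.0
```

Request:
send_rows:
  increments:
    - [0,0,-1,0,0,0,0]
    - [0,0,-1,0,0,0,0]

```text
time_s: 19.1
eef_pos: [504.7, -142.9, 324.3]
eef_rot: [[1.0, -0.012, -0.001], [-0.012, -1.0, 0.0], [-0.001, -0.0, -1.0]]
wrist_force: [-0.8, -1.5, 0.9]
width: 0.7
gripper_force: 0.8
```

Request:
send_rows:
  increments:
    - [0,0,-1,0,0,0,0]
    - [0,0,-1,0,0,0,0]

```text
time_s: 19.35
eef_pos: [504.9, -142.9, 325.5]
eef_rot: [[1.0, -0.013, -0.0], [-0.013, -1.0, 0.0], [-0.0, -0.0, -1.0]]
wrist_force: [-0.8, 0.2, 0.8]
width: 0.4
gripper_force: 0.5
```

The spring force fell from about 4.3 N to 1 N over about 5 mm of travel, so the key went fully in and came back up. Moving clear.

Request:
send_rows:
  increments:
    - [0,0,-10,0,0,0,0]
    - [0,0,-40,0,0,0,0]
    - [-20,0,-85,0,0,0,0]
    - [-50,0,-120,0,0,0,0]
    - [-80,0,-130,0,0,0,0]
    - [-80,0,-130,0,0,0,0]
    - [-80,0,-130,0,0,0,0]

```text
time_s: 20.23
eef_pos: [425.3, -142.0, 455.5]
eef_rot: [[1.0, -0.013, 0.0], [-0.013, -1.0, 0.0], [0.0, -0.0, -1.0]]
wrist_force: [-0.3, 0.8, 0.2]
width: 0.8
gripper_force: 0.0
```

Run:
```python
from h import *
o=ctrl.get_obs(); print(o['time_s'],o['eef_pos'],o['wrist_force']); print(ctrl.job_done())
```

```text
20.225 [ 425.25565369 -142.00421014  455.51296748] [-0.2608617   0.8243798   0.21091289]
the job is handed in; nothing more can be done
None
```

The job is handed in at 20.2 s: the rocker is on, the lid is shut, the pulse key was held fully in for over 4 s and released, and the arm is clear; the key's full travel was judged from force readings, not seen.

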